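# Lock the mirror carrier and prove its clamp screw

## Task

Lock the loose mirror carrier in its iron nest: lay the gib-head taper key thin end first into the gap between carrier and slanted rail and push it home until it wedges tight and holds the carrier against the straight fence. Then prove the clamp screw: push the grip of the torque wrench standing on it clockwise until the pointer is in the black sector of the scale, hold it there for two seconds without overshooting the sector or turning the screw, and let the wrench ease back to zero. Do not touch the mirror or the switch, and leave the lens cap and both collars where they lie.

Things in the scene. Friction and masses are not known exactly. Their poses are not given: they have to be found in the camera images.
- nest: Fixed dark iron nest. Origin on the shelf surface; x runs along the channel to the end stop, z up. Base plate 10 mm thick, x -155 to 85, y -85 to 65 mm. Straight fence: inner face y = 32, x -55 to 67 mm. End stop: face x = 55 mm. Slanted rail on the -y side. Fence, stop and rail tops at z = 34 mm.
- rail_mouth (a point): Lower inner edge of the slanted rail at the open (wide) end of the gap, nest x = -48, y = -54.5, z = 10 mm. From here the rail's face runs straight to nest x = 65, y = -35.7 mm (slope 1 in 6), so the gap narrows towards the end stop. Axes as the nest's.
- carrier: Loose light-alloy carrier, slab 110 (x) by 64 (y) by 24 mm on the nest's plate; origin under the slab's centre, x to its mirror end. Starts up to 6 mm off the fence and 8 mm off the stop, up to 0.02 rad askew; against both its origin lies over the nest's origin. About 0.9 kg with mirror, strap clamp (40 mm above its underside), screw and wrench; slides when pushed.
- mirror: Silvered mirror disc in a brass ring, 72 mm across, 12 mm thick, fixed upright across the carrier at carrier x = 32 mm; its top is 120 mm above the shelf. Origin under the ring's stem. Not to be touched.
- screw_axis (a point): Point on the vertical axis of the clamp screw (carrier x = -20 mm, y = 0), at the height of the wrench grip's centre line, 65 mm above the shelf. Axes as the carrier's.
- wrench_grip (a point): Middle of the round wooden grip of the beam torque wrench, 163 mm from the screw axis; its x axis points outward along the wrench. Grip 22 mm thick, 70 mm long, level, centre line 65 mm above the shelf. Unloaded it points to 150 degrees in the carrier's frame: out over the open end and the fence side, away from the slanted rail.
- scale (a point): Middle of the wrench's white fan-shaped scale (top 72 mm above the shelf, 90 to 119 mm from the screw axis, 43 mm to each side). Ticks in the middle (zero) and at 0.05, 0.10, 0.30 rad, and a black sector from 0.18 to 0.25 rad, on both sides. The thin pointer above it (tip 77 mm above the shelf) is fixed to the screw.
- wrench (a joint): Bend of the wrench: angle (rad) of beam, scale and grip against screw and pointer, 0 unloaded, growing as the grip is pushed clockwise seen from above (tightening). It springs back, 4.0 N m per rad. Black sector: 0.18 to 0.25 rad, about 4.4 to 6.1 N square to the middle of the grip.
- clamp_screw (a joint): Turn of the clamp screw in the carrier (rad), 0 at the start, growing clockwise. It is tight and stays still up to about 1.5 N m.
- key_head (a point): Middle of the head of the loose steel gib-head taper key, 30 mm above its underside; x points from head to thin end. Head 16 (x) by 28 (y) by 44 mm tall; its back face is 8 mm behind this point. About 0.16 kg, oiled; a push of 10 to 15 N seats it tight and it then stays. Fully home, carrier against the fence: this point at nest x = -72, y = -46, z = 40 mm, axes as the nest's.
- key_tip (a point): Middle of the thin end of the key's wedge, 102 mm ahead (x) and 9.25 mm to the +y side of the head's middle, 12 mm above its underside. Wedge 24 mm tall, 9.5 mm thick here and 25 mm at the head. Its flat face (+y, goes against the carrier) is flush with the head's +y side; the other face slants 1 in 6.
- switch: Black rocker switch on a round white porcelain base, 66 mm across, 37 mm high, fixed; origin on the shelf under its centre. Not to be touched.
- lens_cap: Loose black round lens cap, 48 mm across, 14 mm high, lying flat; origin under its centre.
- collar_wide: Loose bronze ring 58 mm across, 20 mm high, lying flat; origin under its centre.
- collar_narrow: Loose bronze ring 48 mm across, 26 mm high, lying flat; origin under its centre.
There are look-alikes about, which are no part of the job. There is more than one size of the part that bears key_head; the job needs the smaller.

How it is judged:
By the outcome, as a careful person would: the job done as asked, in the order asked, and still so for the second after the job is handed in, with the robot touching nothing.
It also fails if it takes over 67 s, if anything falls off the work surface, if the arm or the gripper's body presses on something with over 40 N, if the wrist force passes 120 N, or if a joint passes its speed limit or range.

## Robot

A 6-joint arm with a two-finger parallel gripper is mounted at the origin on the work surface. World frame = base frame: x ahead of the robot, y to its left, z up, the work surface at z = 0. Lengths are in mm, angles in rad, forces in N, time in s.
With the tool pointing down it reaches from about 300 to 775 mm from the base axis. Payload 14.6 kg.
Tool frame: the origin (TCP) lies between the finger pads; the fingertips stand 8 mm ahead of it and the grasp point (between the pads) lies 11 mm behind it; x points along the fingers, y is the direction in which the jaws open and shut, and the axes are right-handed (so a half turn about x gives the same grasp; the last joint's range is limited). The gripper opens to 94 mm and grips with 3 to 60 N. Pads are 16 mm wide; open, the fingers measure 119 mm over their backs; the gripper's body (75 mm by 177 mm) begins 78 mm behind the grasp point.
Start: joints at [1.21, 0.3, 1.521, -0, 1.321, -0.067], TCP at [159.273, 526.423, 213.446] pointing down, gripper open.
Joint ranges: [-3.03, 3.03], [-0.79, 2.21], [0.23, 2.52], [-1.04, 4.18], [0, 3.07], [-2.55, 2.55]. Speed limits (rad/s): [2.22, 2.22, 2.57, 3.14, 3.14, 3.14].

## Interface

Orientations are given as [roll, pitch, yaw] about the fixed x, y, z axes, in that order (R = Rz(yaw) Ry(pitch) Rx(roll)).
In Python, from cell import telemetry, camera, calibration, order gives the robot as it stands.
- The arm moves only by the shell command python3 -m handwheel 'ROWS' [FORCE]. ROWS is JSON, a list of rows, each a list of 7 numbers: the turn, a rotation vector about the tool's x, y, z as a fraction of full scale, then the shift along the tool's x, y, z as a fraction of full scale, then the opening, from 0 (shut) to 1 (fully open). A call has 1 to 12 rows; each row is the pose to reach, as a shift and turn from the pose measured when the call began, along the tool's axes at that moment, turning the shorter way round; what a row does not reach only later rows make up. Full scale, the value 1, is 300 mm for a shift and pi rad for a turn. A row lasts 1/8 s, in which the tool goes at most 62.5 mm and 10.7 degrees, less where a joint would pass 70% of its speed; a pose out of reach is approached as far as the arm can. A call with a number of a shift or a turn outside -1 to 1 is refused whole. A call with a gripper value outside its range is refused whole. The fingers move at their own pace and stop on an object; FORCE is the grip in N (left out, the last holds). Time passes only in rows, so rows that repeat a pose let the fingers close. It gives the time, the measured TCP pose, the force and the opening at its end, in the units of the state.
- telemetry.read_state(): the state, without advancing time (a new reading comes with each control period).
- camera(name): name is "side" or "top" or "wrist"; returns the picture (400x640x3 uint8, red, green, blue); there is no depth.
- calibration(name): a dict with "fov_y" (degrees; the focal length in pixels is half the picture's height over the tangent of half this angle, whatever the lens; pixels are square), "cx", "cy" (the principal point, pixels), "k1" (the pictures are not rectified: a ray, as slopes to the right and down, at radius r is drawn at 1 + k1 r^2 times it, then the intrinsics apply), "position" and "attitude" of the camera in the world. Camera axes: x right, y down, z forward; pixel columns grow to the right and rows downward; lengths in mm; the calibration is good to about 2 mm. A picture is of the moment at which its call begins: read the wrist's pose just before it. calibration takes no time and is no camera call; for the wrist camera it gives the pose at the moment of the call.
- order.sign_off(): hands the job in, once; it reports no verdict.
The state is a dict: "clock": time; "joints": joint angles; "qd": joint speeds; "effort": joint torques, N m; "eef_pos": TCP position; "eef_rot": TCP orientation; "wrist_force": force on the tool from outside, world axes, zero at the start; "moment": the same for the moment, N m; "finger_gap": finger opening in mm.
Only numpy, scipy, OpenCV 4.12 (cv2) and the standard library are available. Lean on these libraries where they do the work, as an engineer would, in place of code of your own. Each camera call takes 0.05 s, during which the arm holds its last target.

## Working session

There is one attempt and no reset: what is moved stays moved. The work goes in short steps, Python scripts to look and compute and a shell command to move; the robot and the scene stay as the last step left them, time stands still between calls to the robot, and variables do not carry over. Pictures are saved under pics/ and viewed, and the job is handed in when it is done.

```bash
ls -la; mkdir -p pics; python3 - <<'E'
from cell import telemetry, camera, calibration, order
import cv2
print(telemetry.read_state())
for n in ["top","side","wrist"]:
    print(n,calibration(n))
    cv2.imwrite(f"pics/{n}0.png",cv2.cvtColor(camera(n),cv2.COLOR_RGB2BGR))
E
```

```text
total 12
drwxr-xr-x  3 agent agent 4096 Dec  7 00:18 .
drwxr-xr-x 23 root  root  4096 Dec  7 00:18 ..
drwxr-xr-x  2 agent agent 4096 Dec  7 00:18 pics
{'clock': 0.0, 'joints': array([ 1.21041874e+00,  3.00470896e-01,  1.52161474e+00,  4.03590547e-06,
        1.32069356e+00, -6.66208462e-02]), 'qd': array([-6.37966616e-05,  1.27807505e-03, -5.38963133e-04, -2.12086685e-04,
       -1.88647212e-03,  7.19488959e-04]), 'effort': array([-7.48571620e-04, -5.31818676e+01, -3.52739418e+01,  7.08112679e-02,
        2.44912470e-02, -1.01363171e-04]), 'eef_pos': array([159.17131174, 526.18619479, 212.87219907]), 'eef_rot': array([-1.64071172,  1.56960977, -1.93446946]), 'wrist_force': array([ 0.17906686,  0.28137106, -0.67250856]), 'moment': array([ 0.07983448, -0.01198878,  0.01338984]), 'finger_gap': 93.88957482812314}
top {'fov_y': 47.01973579665738, 'cx': 323.1316226782016, 'cy': 198.41921084440062, 'k1': -0.11245956455840037, 'position': array([ 279.23733249,   -2.19670342, 1359.37491806]), 'attitude': array([-2.97309483,  0.01700862, -1.55860161])}
side {'fov_y': 47.29579063520625, 'cx': 317.47769877894234, 'cy': 199.0473409448632, 'k1': 0.030292212799328467, 'position': array([ -81.67190478, -762.34335274,  669.78119645]), 'attitude': array([-2.11372558, -0.02387537, -0.61978822])}
wrist {'fov_y': 64.84894114466488, 'cx': 315.19142371838785, 'cy': 200.49448304285644, 'k1': -0.0593565836082331, 'position': array([ 92.3359516 , 547.22535938, 384.50690078]), 'attitude': array([ 2.89611030e+00, -1.50797029e-04,  1.27770770e+00])}
```

View pics/top0.png

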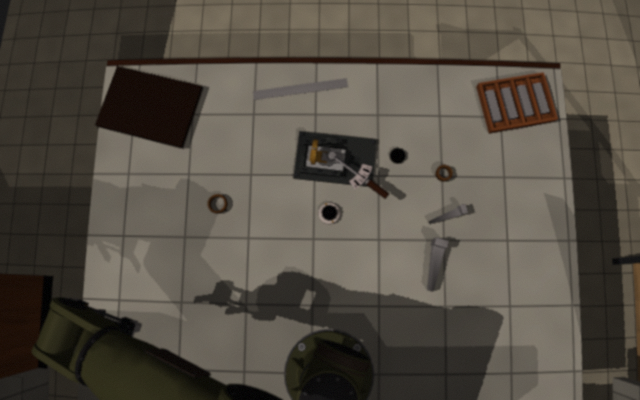

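View pics/side0.png

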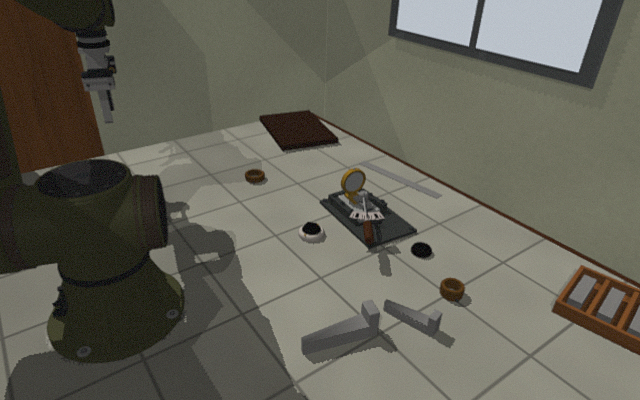

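View pics/wrist0.png

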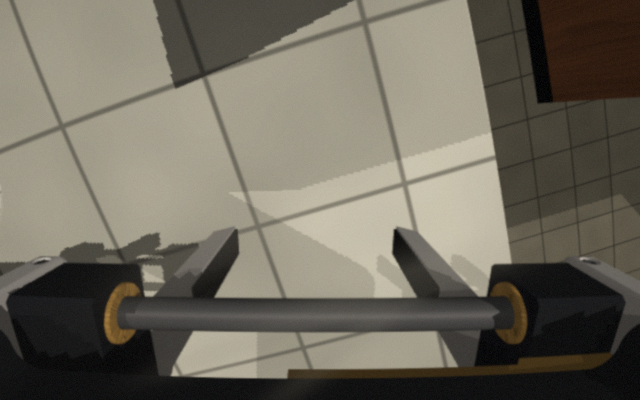

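```bash
cat > h.py <<'E'
import numpy as np, cv2
from scipy.spatial.transform import Rotation as R
from cell import telemetry, camera, calibration, order
def rot(a): return R.from_euler('xyz',a)
def snap(name,fn):
    cal=calibration(name); im=camera(name)
    np.savez(f"pics/{fn}.npz",im=im,**cal)
    cv2.imwrite(f"pics/{fn}.png",im[:,:,::-1]); return im,cal
def load(fn):
    d=np.load(f"pics/{fn}.npz"); return d['im'],{k:d[k] for k in d.files if k!='im'}
def crop(fn,x0,y0,x1,y1,s,out,gain=1.0):
    im=cv2.imread(f"pics/{fn}.png")[y0:y1,x0:x1]
    im=cv2.resize(im,None,fx=s,fy=s,interpolation=cv2.INTER_CUBIC)
    im=np.clip(im*float(gain),0,255).astype(np.uint8)
    for i in range(x0-x0%20+20,x1,20): cv2.putText(im,str(i),((i-x0)*s,10),0,.35,(0,0,255),1); cv2.line(im,((i-x0)*s,12),((i-x0)*s,18),(0,0,255),1)
    for j in range(y0-y0%20+20,y1,20): cv2.putText(im,str(j),(0,(j-y0)*s+4),0,.35,(0,0,255),1); cv2.line(im,(24,(j-y0)*s),(30,(j-y0)*s),(0,0,255),1)
    cv2.imwrite(f"pics/{out}.png",im)
def pix2w(cal,u,v,z):
    f=200/np.tan(np.radians(float(cal['fov_y']))/2)
    K=np.array([[f,0,cal['cx']],[0,f,cal['cy']],[0,0,1.]])
    p=cv2.undistortPoints(np.array([[[u,v]]],float),K,np.array([float(cal['k1']),0,0,0]))[0,0]
    d=rot(cal['attitude']).apply([p[0],p[1],1]); c=np.asarray(cal['position'])
    return c+d*(z-c[2])/d[2]
def w2pix(cal,P):
    f=200/np.tan(np.radians(float(cal['fov_y']))/2)
    q=rot(cal['attitude']).inv().apply(np.atleast_2d(P)-np.asarray(cal['position']))
    s=q[:,:2]/q[:,2:]; r2=(s**2).sum(1,keepdims=True); s=s*(1+float(cal['k1'])*r2)
    return s*f+[float(cal['cx']),float(cal['cy'])]
def go(P,A):
    "row numbers for target world TCP pos P, rotation A (Rotation)"
    s=telemetry.read_state(); T=rot(s['eef_rot'])
    d=T.inv().apply(np.asarray(P)-s['eef_pos'])/300
    w=(T.inv()*A).as_rotvec()/np.pi
    print('t',round(s['clock'],2),'pos',s['eef_pos'].round(1),'rows turn',w.round(4),'shift',d.round(4),'F',s['wrist_force'].round(1),'gap',round(s['finger_gap'],1))
    return w,d
E
python3 - <<'E'
import h
from h import *
for n,f in (("top","top1"),("side","side1")): snap(n,f)
im,c=load("top1")
for nm,u,v in [("nestTL",298,130),("TR",378,139),("BL",294,178),("BR",374,187),("keyhead",470,208),("keytip",428,220),("sw",330,212),("grip",378,188),("mirror",316,153)]:
    print(nm,pix2w(c,u,v,0).round(0))
crop("top1",285,110,485,260,4,"top1c",2)
crop("side1",290,150,490,340,4,"side1c",1.5)
s=telemetry.read_state();print(rot(s['eef_rot']).as_matrix().round(3))
E
```

```text
nestTL [724. 104.   0.]
TR [ 697. -143.    0.]
BL [572. 113.   0.]
BR [ 547. -129.    0.]
keyhead [ 485. -418.    0.]
keytip [ 448. -290.    0.]
sw [469.   3.   0.]
grip [ 544. -141.    0.]
mirror [651.  47.   0.]
[[-0.     0.29   0.957]
 [-0.     0.957 -0.29 ]
 [-1.    -0.    -0.   ]]
```

View pics/top1c.png

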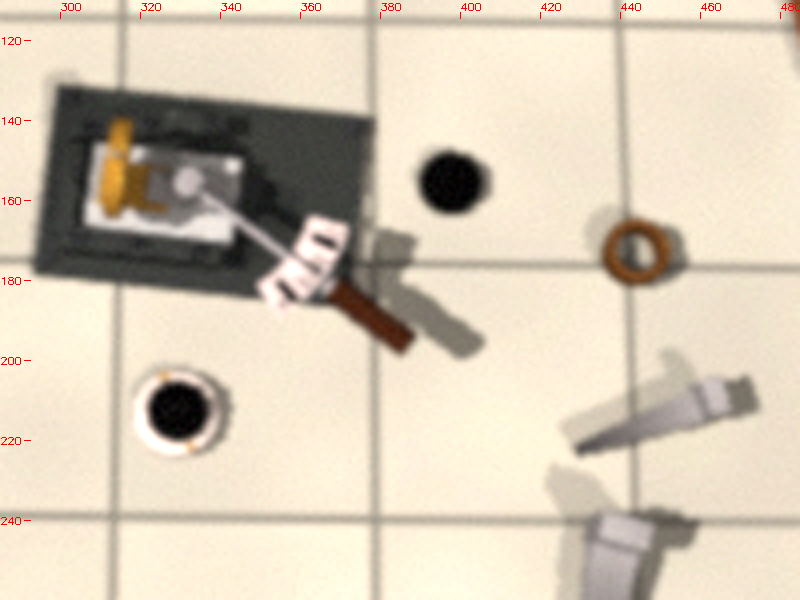

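View pics/side1c.png

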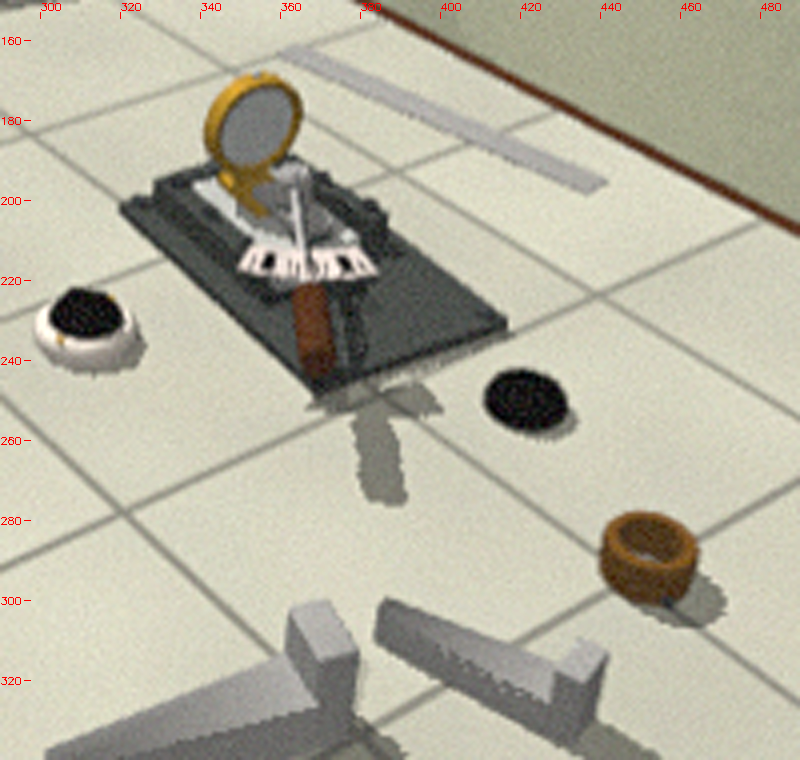

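```bash
python3 -m handwheel '[[0.3,0,0,0,-0.68,1,1],[0.3,0,0,0,-0.68,1,1],[0.3,0,0,0,-0.68,1,1],[0.3,0,0,0,-0.68,1,1],[0.3,0,0,0,-0.68,1,1],[0.3,0,0,0,-0.68,1,1]]'; python3 - <<'E'
from h import *
yaw=-1.68
# tool: x down, z along yaw
def tool(yaw):
    z=np.array([np.cos(yaw),np.sin(yaw),0]); x=np.array([0,0,-1.]); y=np.cross(z,x)
    return R.from_matrix(np.c_[x,y,z])
go([630,-60,200],tool(yaw))
E
```

```text
clock: 1.0
eef_pos: [388.4, 242.2, 213.5]
eef_rot: [0.216, 1.57, -1.024]
wrist_force: [-0.2, -0.1, -0.2]
finger_gap: 94.1
t 1.0 pos [388.4 242.2 213.5] rows turn [ 1.4e-01  1.0e-04 -1.0e-04] shift [0.0454 0.4345 1.2144] F [-0.2 -0.1 -0.2] gap 94.1
```

```bash
cat >> h.py <<'E'
def tool(yaw):
    z=np.array([np.cos(yaw),np.sin(yaw),0]); x=np.array([0,0,-1.]); y=np.cross(z,x)
    return R.from_matrix(np.c_[x,y,z])
E
python3 -m handwheel '[[0.14,0,0,0.045,0.43,1,1],[0.14,0,0,0.045,0.43,1,1],[0.14,0,0,0.045,0.43,1,1],[0.14,0,0,0.045,0.43,1,1],[0.14,0,0,0.045,0.43,1,1],[0.14,0,0,0.045,0.43,1,1],[0.14,0,0,0.045,0.43,1,1]]'; python3 - <<'E'
from h import *
snap("wrist","w1")
crop("w1",0,0,640,400,1,"w1c",1.4)
go([490,-390,150],tool(-1.274))
E
```

```text
clock: 1.88
eef_pos: [607.7, 0.2, 199.5]
eef_rot: [-1.269, 1.57, -2.95]
wrist_force: [-0.1, 0.1, 0.1]
finger_gap: 93.8
t 1.93 pos [607.3   1.1 199.9] rows turn [-1.292e-01  0.000e+00  1.000e-04] shift [ 0.1665 -0.247   1.3383] F [-0.2  0.1  0.3] gap 94.4
```

View pics/w1c.png

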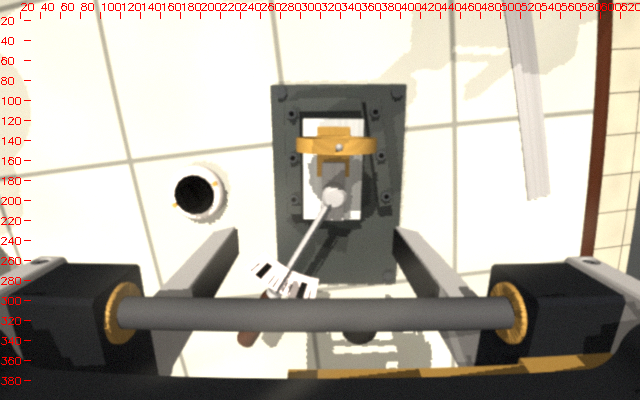

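```bash
python3 - <<'E'
from h import *
crop("w1",260,75,420,225,5,"w1a",2.2)
crop("w1",230,185,420,300,4,"w1b",2)
E
```

```text
(no output)
```

View pics/w1a.png

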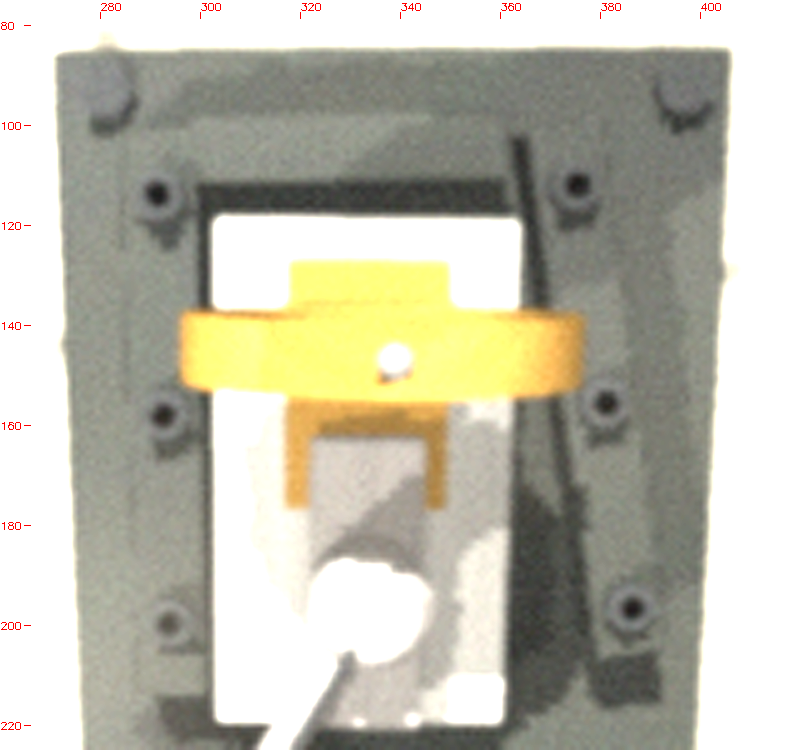

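View pics/w1b.png

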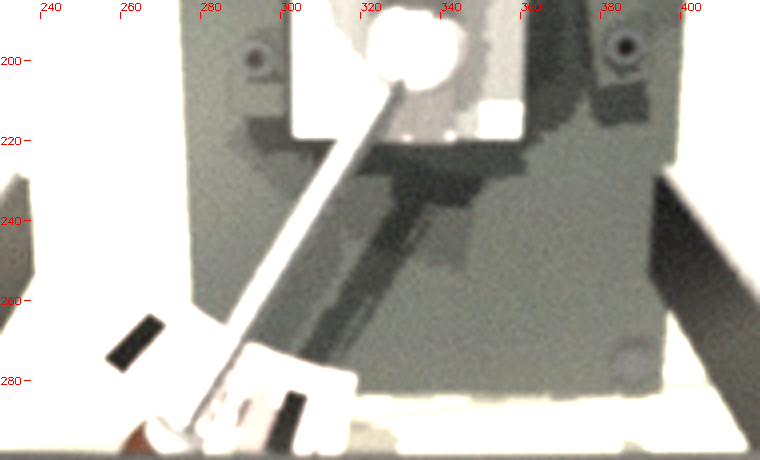

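```bash
cat >> h.py <<'E'
from scipy.optimize import least_squares
def fit(cal,body,pix,x0,h=None):
    body=np.array(body,float); pix=np.array(pix,float)
    def P(q):
        c,s=np.cos(q[2]),np.sin(q[2]); b=body
        return np.c_[q[0]+c*b[:,0]-s*b[:,1],q[1]+s*b[:,0]+c*b[:,1],b[:,2]]
    r=least_squares(lambda q:(w2pix(cal,P(q))-pix).ravel(),x0,x_scale=[1,1,.01])
    return r.x,r.fun.reshape(-1,2)
def tow(q,b):
    c,s=np.cos(q[2]),np.sin(q[2]); b=np.asarray(b,float)
    return np.array([q[0]+c*b[0]-s*b[1],q[1]+s*b[0]+c*b[1],b[2]])
def ton(q,p):
    c,s=np.cos(q[2]),np.sin(q[2]); dx,dy=p[0]-q[0],p[1]-q[1]
    return np.array([c*dx+s*dy,-s*dx+c*dy])
E
python3 - <<'E'
from h import *
im,c=load("w1"); print(c['position'],c['attitude'])
q,r=fit(c,[[85,65,10],[85,-85,10],[-155,-85,10]],[[271.4,85.6],[406,85.4],[395.8,282.5]],[640,-20,1.46])
print("nest",q.round(3),r.round(2).tolist())
k,r=fit(c,[[55,32,34],[55,-32,34],[-55,32,34],[-55,-32,34]],[[302.2,118],[364.2,118.4],[302.4,220],[361.2,220]],[640,-20,1.46])
print("car",k.round(3),r.round(2).tolist(), "in nest",ton(q,k).round(1))
print(w2pix(c,[tow(q,[x,-54.5+(x+48)/6,z]) for x,z in ((-48,34),(65,34),(-48,10))]).round(1))
np.save("nest.npy",q);np.save("car.npy",k)
print('home head',tow(q,[-72,-46,0]),'entry',tow(q,[-48,-54.5,0]))
E
```

```text
[616.03175918  70.57348855 371.02486635] [ 2.89672370e+00  8.35539666e-04 -1.09364775e-01]
nest [627.271  23.845   1.47 ] [[-1.23, -0.03], [1.2, -0.66], [0.07, 1.06]]
car [628.739  17.578   1.46 ] [[0.28, 0.42], [-0.25, 0.22], [0.85, -0.44], [-0.89, -0.37]] in nest [-6.1 -2.1]
[[379.4 207.9]
 [365.3 102.3]
 [375.5 202.6]]
home head [665.82247447 -52.40374665   0.        ] entry [676.68540289 -29.37665855   0.        ]
```

```bash
python3 -m handwheel '[[-0.13,0,0,0.17,-0.24,1,1],[-0.13,0,0,0.17,-0.24,1,1],[-0.13,0,0,0.17,-0.24,1,1],[-0.13,0,0,0.17,-0.24,1,1],[-0.13,0,0,0.17,-0.24,1,1],[-0.13,0,0,0.17,-0.24,1,1]]'; python3 - <<'E'
from h import *
snap("wrist","w2")
crop("w2",0,0,640,400,1,"w2c",1.4)
go([490,-390,150],tool(-1.274))
E
```

```text
clock: 2.68
eef_pos: [501.6, -290.5, 148.8]
eef_rot: [-1.908, 1.57, 3.102]
wrist_force: [0.0, 0.0, 0.4]
finger_gap: 93.9
t 2.73 pos [ 502.3 -289.6  149. ] rows turn [ 0.0005 -0.      0.0002] shift [-0.0032 -0.1376  0.3077] F [-0.7 -0.8  0. ] gap 94.1
```

View pics/w2c.png

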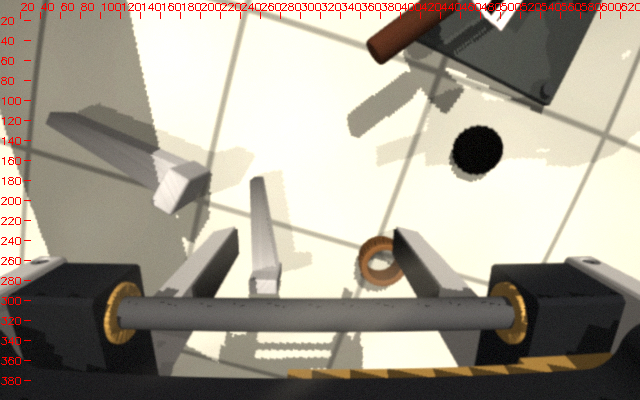

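```bash
python3 - <<'E'
from h import *
crop("w2",230,165,310,300,5,"w2a",1.3)
E
```

```text
(no output)
```

View pics/w2a.png

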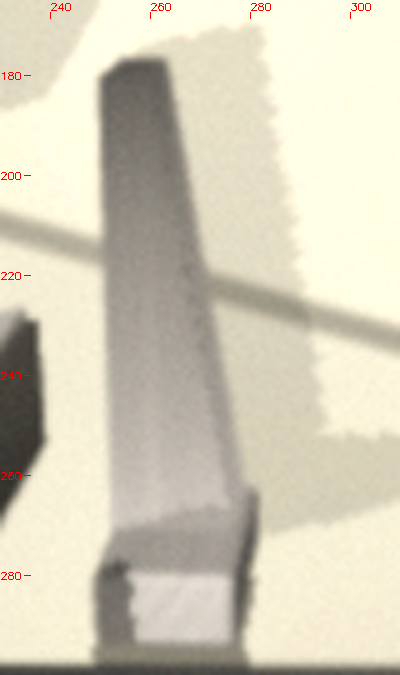

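```bash
python3 -m handwheel '[[0,0,0,0,-0.14,0.31,1],[0,0,0,0,-0.14,0.31,1],[0,0,0,0,-0.14,0.31,1],[0,0,0,0,-0.14,0.31,1]]'; python3 - <<'E'
from h import *
snap("wrist","w3")
crop("w3",180,0,460,250,3,"w3c",1.3)
E
```

```text
clock: 3.22
eef_pos: [490.5, -388.9, 149.4]
eef_rot: [-2.471, 1.571, 2.541]
wrist_force: [1.0, -1.1, 0.3]
finger_gap: 93.9
```

View pics/w3c.png

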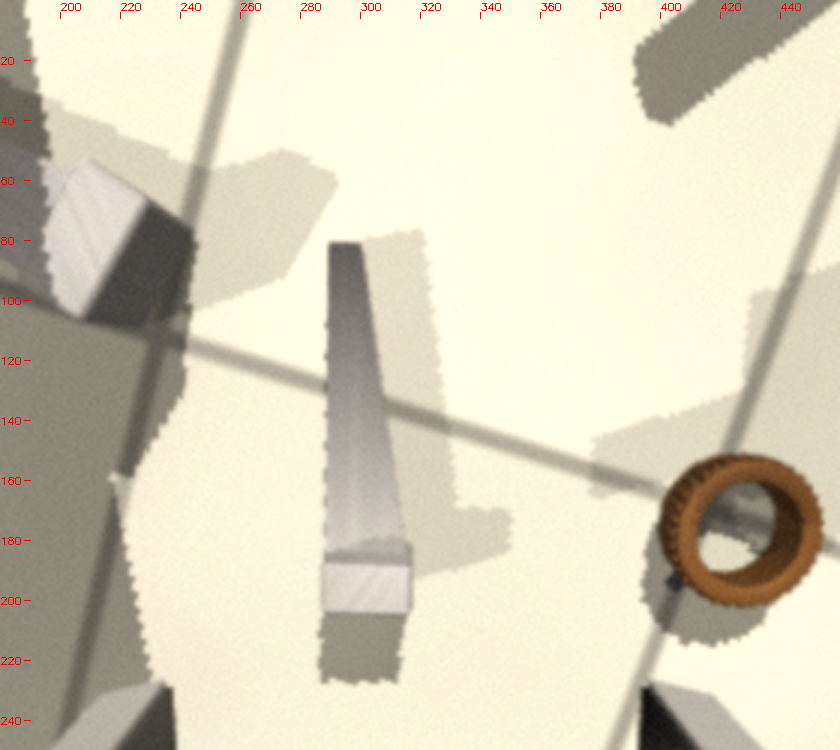

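```bash
python3 - <<'E'
from h import *
im,c=load("w3")
q,r=fit(c,[[8,14,44],[8,-14,44],[-8,14,44],[-8,-14,44],[102,14,24],[102,4.5,24]],[[287.7,187.7],[316.7,188.3],[287,203.7],[316,204],[289.7,80.7],[300,80.7]],[485,-400,1.87])
print(q.round(3),r.round(2).tolist()); np.save("key.npy",q)
yaw=q[2]-np.pi
go([q[0],q[1],60],tool(yaw)); go([q[0],q[1],15],tool(yaw))
E
```

```text
[ 478.012 -387.071    1.842] [[-1.23, -0.46], [0.95, -0.17], [-0.67, 0.77], [1.09, 1.35], [-0.23, -0.8], [0.08, -0.5]]
t 3.27 pos [ 490.4 -388.9  149.4] rows turn [ 0.0093 -0.      0.0001] shift [ 0.2981 -0.0377 -0.018 ] F [ 0.1  0.8 -0.1] gap 94.0
t 3.27 pos [ 490.4 -388.9  149.4] rows turn [ 0.0093 -0.      0.0001] shift [ 0.4481 -0.0376 -0.018 ] F [ 0.1  0.8 -0.1] gap 94.0
```

```bash
python3 -m handwheel '[[0.009,0,0,0.2,-0.038,-0.018,1],[0.009,0,0,0.298,-0.038,-0.018,1],[0.009,0,0,0.4,-0.038,-0.018,1],[0.009,0,0,0.448,-0.038,-0.018,1],[0.009,0,0,0.448,-0.038,-0.018,0.5],[0.009,0,0,0.448,-0.038,-0.018,0.2],[0.009,0,0,0.448,-0.038,-0.018,0.1],[0.009,0,0,0.448,-0.038,-0.018,0.1],[0.009,0,0,0.448,-0.038,-0.018,0.1]]' 45; python3 - <<'E'
from h import *
snap("wrist","w4")
crop("w4",120,0,520,400,2,"w4c",1.3)
q=np.load("key.npy");go([q[0],q[1],15],tool(q[2]-np.pi))
E
```

```text
clock: 4.4
eef_pos: [478.0, -387.2, 15.3]
eef_rot: [0.03, 1.571, -1.268]
wrist_force: [-0.0, -0.2, 0.0]
finger_gap: 47.2
t 4.45 pos [ 477.9 -387.1   15.2] rows turn [0.0002 0.     0.    ] shift [ 0.0005  0.0003 -0.0001] F [-0.5  0.2  0.4] gap 43.6
```

View pics/w4c.png

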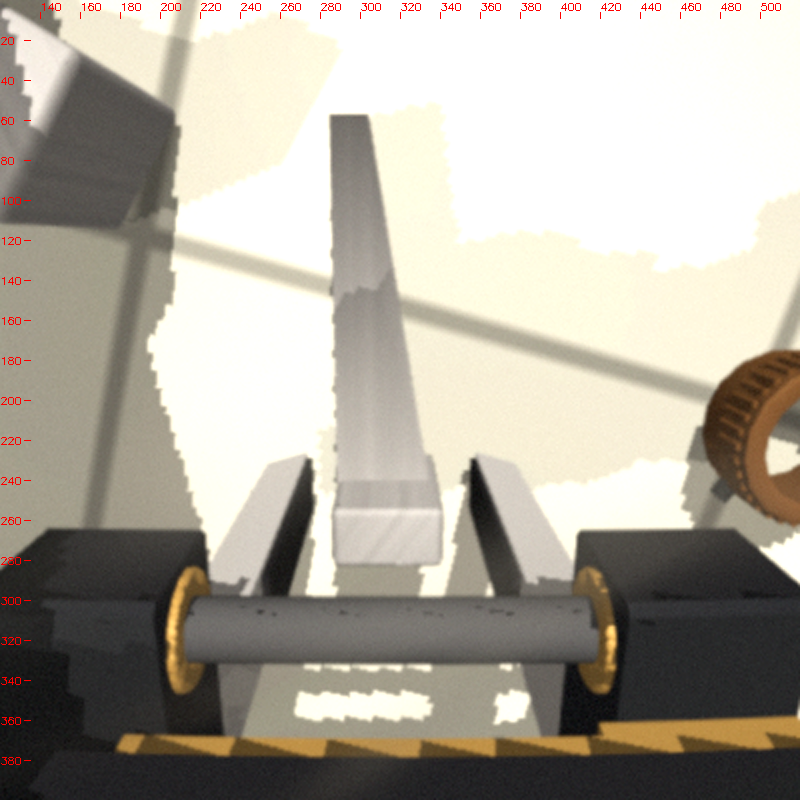

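```bash
python3 - <<'E'
from h import *
im,c=load("w4")
q,r=fit(c,[[8,14,44],[8,-14,44],[-8,14,44],[-8,-14,44],[102,14,24],[102,4.5,24]],[[287,254],[340.5,254],[287,282],[340.5,282],[285.5,57.5],[304,57.5]],[485,-400,1.87])
print(q.round(3),r.round(2).tolist()); np.save("key2.npy",q)
E
python3 -m handwheel '[[0,0,0,0,0,0,0.1],[0,0,0,0,0,0,0.1],[0,0,0,0,0,0,0.1],[0,0,0,0,0,0,0.1]]' 45
```

```text
[ 477.93  -387.196    1.844] [[-1.81, 0.1], [1.89, 0.09], [-1.0, 1.51], [1.16, 1.5], [-0.68, -1.21], [0.44, -1.28]]
clock: 4.95
eef_pos: [478.0, -387.2, 15.2]
eef_rot: [-0.24, 1.571, -1.539]
wrist_force: [-2.0, 0.1, 0.4]
finger_gap: 27.9
```

```bash
python3 - <<'E'
from h import *
n=np.load("nest.npy"); yaw=n[2]-np.pi
for X,Y,z in ((-150,-49,80),(-140,-49,27)): 
    p=tow(n,[X,Y,z]);print(p.round(1)); go(p,tool(yaw))
E
```

```text
[ 661.  -130.3   80. ]
t 4.95 pos [ 478.  -387.2   15.2] rows turn [1.186e-01 1.000e-04 0.000e+00] shift [-0.2161  0.8177 -0.6607] F [-2.   0.1  0.4] gap 27.9
[ 662.  -120.4   27. ]
t 4.95 pos [ 478.  -387.2   15.2] rows turn [1.186e-01 1.000e-04 0.000e+00] shift [-0.0394  0.8299 -0.6918] F [-2.   0.1  0.4] gap 27.9
```

```bash
python3 -m handwheel '[[0,0,0,-0.1,0,0,0.1],[0,0,0,-0.216,0,0,0.1],[0.03,0,0,-0.216,0.16,-0.13,0.1],[0.06,0,0,-0.216,0.32,-0.26,0.1],[0.09,0,0,-0.216,0.48,-0.4,0.1],[0.1186,0,0,-0.216,0.64,-0.52,0.1],[0.1186,0,0,-0.216,0.77,-0.62,0.1],[0.1186,0,0,-0.216,0.818,-0.661,0.1],[0.1186,0,0,-0.216,0.818,-0.661,0.1]]'; python3 - <<'E'
from h import *
snap("wrist","w5")
crop("w5",120,0,520,300,2,"w5c",1.3)
n=np.load("nest.npy"); yaw=n[2]-np.pi
for X,Y,z in ((-150,-49,80),(-140,-49,27)): go(tow(n,[X,Y,z]),tool(yaw))
E
```

```text
clock: 6.08
eef_pos: [660.9, -129.7, 79.4]
eef_rot: [-1.393, 1.57, -3.063]
wrist_force: [-0.3, -1.4, -1.6]
finger_gap: 27.5
t 6.12 pos [ 660.5 -130.8   79.6] rows turn [0.     0.0001 0.0003] shift [-0.0014  0.0015 -0.0018] F [-0.2 -0.8 -2.5] gap 27.6
t 6.12 pos [ 660.5 -130.8   79.6] rows turn [0.     0.0001 0.0003] shift [ 0.1752  0.0017 -0.0352] F [-0.2 -0.8 -2.5] gap 27.6
```

View pics/w5c.png

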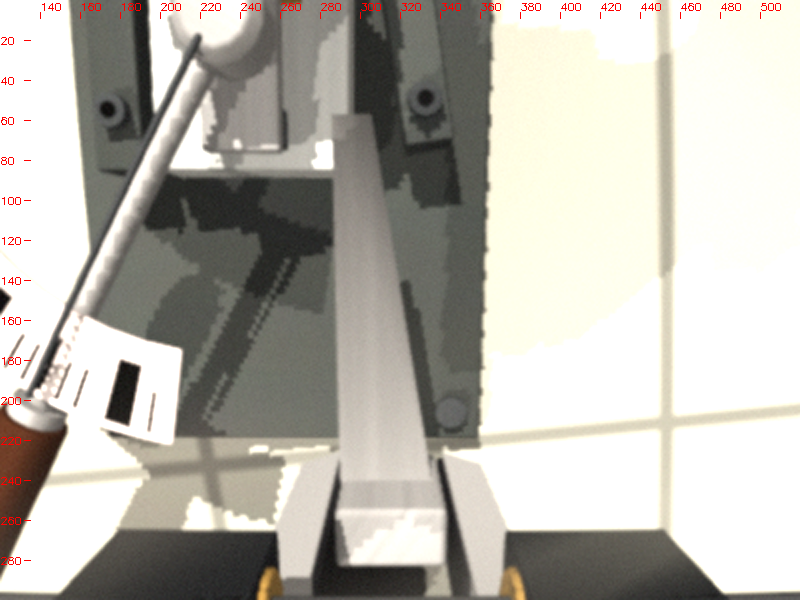

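```bash
python3 - <<'E'
from h import *
im,c=load("w5"); n=np.load("nest.npy"); k=np.load("car.npy")
print("rail corner pred",w2pix(c,tow(n,[-48,-54.5,34])),"seen 324,71.5", w2pix(c,tow(n,[-15,-49,34])))
print("plate corner pred",w2pix(c,tow(n,[-155,-85,10])),"seen 360,219")
print("car edge pred",w2pix(c,[tow(k,[-55,-32,34]),tow(k,[-20,-32,34]),tow(k,[-55,32,34])]), "seen x=297 / rear edge row 85")
q,r=fit(c,[[102,14,24+65],[102,4.5,24+65],[8,14,44+65],[8,-14,44+65]],[[286.5,57.5],[306.7,57.5],[288,254],[341.5,254]],[661,-130,1.47])
print(q,r.round(1).tolist())
a=pix2w(c,324,71.5,34);print(ton(n,a)); print(ton(n,pix2w(c,297,40,34)),ton(n,pix2w(c,297,85,34)),ton(n,pix2w(c,360,219,10)))
E
```

```text
rail corner pred [[323.54480283  74.42026569]] seen 324,71.5 [[315.20686435  20.02339191]]
plate corner pred [[359.72971793 220.34376673]] seen 360,219
car edge pred [[291.60351934  95.7170218 ]
 [291.50820891  39.13497362]
 [195.62530323  95.3798734 ]] seen x=297 / rear edge row 85
[ 661.19011711 -129.78688743    1.46848728] [[0.1, -1.1], [-0.4, -1.1], [-1.9, 1.2], [2.1, 1.4]]
[-46.18508065 -54.78309966]
[-26.947637   -37.38599333] [-54.63921252 -37.14359336] [-153.87120573  -85.17500205]
```

```bash
python3 - <<'E'
from h import *
im,c1=load("w1"); n=np.load("nest.npy")
print("front",ton(n,pix2w(c1,302.2,118,34)),ton(n,pix2w(c1,364.2,118.4,34)),"rear z34",ton(n,pix2w(c1,302.4,220,34)),ton(n,pix2w(c1,361.2,220,34)),"z10",ton(n,pix2w(c1,361.2,220,10)))
crop("w5",220,0,360,150,5,"w5d",2.0)
E
```

```text
front [49.67560582 29.61757523] [ 48.8045704  -34.90821848] rear z34 [-61.25778442  31.44473797] [-61.85814947 -34.52614599] z10 [-69.49378889 -38.11471574]
```

View pics/w5d.png

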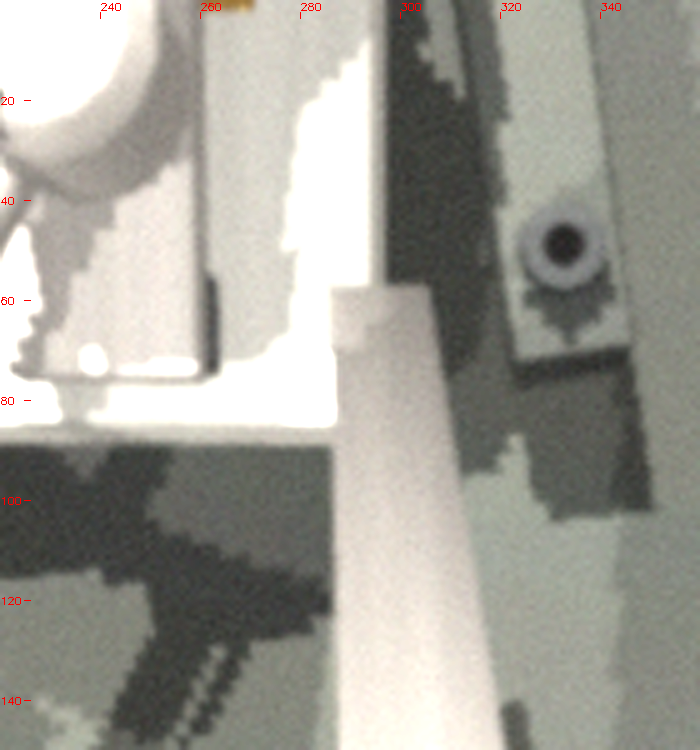

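```bash
python3 - <<'E'
from h import *
im,c=load("w5"); n=np.load("nest.npy")
for u,v,z in ((294,30,34),(297.2,30,10),(260,85,34),(260,89.4,10),(324,71.5,34)): print(u,v,z,ton(n,pix2w(c,u,v,z)).round(1))
snap("top","top2"); snap("side","side2")
a=cv2.imread("pics/top1.png")[125:195,290:390];b=cv2.imread("pics/top2.png")[125:195,290:390]
o=np.vstack([cv2.resize(x,None,fx=5,fy=4.2,interpolation=cv2.INTER_CUBIC) for x in (a,b)]); cv2.imwrite("pics/tt.png",np.clip(o*1.8,0,255).astype(np.uint8))
E
```

```text
294 30 34 [-20.9 -35.5]
297.2 30 10 [-14.6 -36.3]
260 85 34 [-54.6 -12.8]
260 89.4 10 [-55.   -8.7]
324 71.5 34 [-46.2 -54.8]
```

View pics/tt.png

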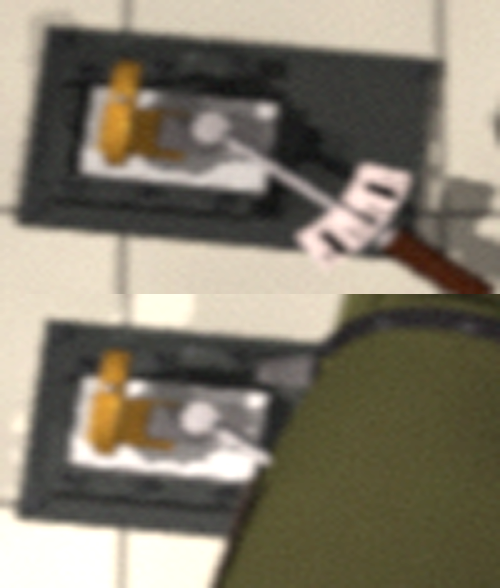

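```bash
python3 - <<'E'
from h import *
n=np.load("nest.npy"); yaw=n[2]-np.pi
for X,Y,z in ((-166,-51.5,80),(-166,-51.5,27.5)): go(tow(n,[X,Y,z]),tool(yaw))
E
```

```text
t 6.22 pos [ 660.3 -131.7   79.9] rows turn [-0.0005  0.0001  0.0001] shift [-0.0003  0.0102  0.0485] F [-0.5 -0.8 -1.7] gap 27.7
t 6.22 pos [ 660.3 -131.7   79.9] rows turn [-0.0005  0.0001  0.0001] shift [0.1747 0.0103 0.0484] F [-0.5 -0.8 -1.7] gap 27.7
```

```bash
python3 -m handwheel '[[0,0,0,0,0.01,0.048,0.1],[0,0,0,0.06,0.01,0.048,0.1],[0,0,0,0.12,0.01,0.048,0.1],[0,0,0,0.175,0.01,0.048,0.1],[0,0,0,0.175,0.01,0.048,0.1]]'; python3 - <<'E'
from h import *
snap("wrist","w6")
crop("w6",160,0,460,300,2,"w6c",1.3)
crop("w6",240,0,400,150,5,"w6d",2)
n=np.load("nest.npy"); yaw=n[2]-np.pi
s=telemetry.read_state(); print(ton(n,s['eef_pos']),s['wrist_force'])
for X,Y,z in ((-115,-51.5,27),): go(tow(n,[X,Y,z]),tool(yaw))
E
```

```text
clock: 6.85
eef_pos: [661.2, -146.0, 25.6]
eef_rot: [-1.606, 1.568, 3.005]
wrist_force: [-0.2, -0.1, -1.6]
finger_gap: 27.9
[-165.59848487  -51.07637336] [-0.3026149   0.03136208 -2.16581345]
t 6.9 pos [ 661.5 -146.    26.4] rows turn [-0.0004  0.      0.0006] shift [-0.002   0.0012 -0.1687] F [-0.3  0.  -2.2] gap 27.9
```

View pics/w6c.png

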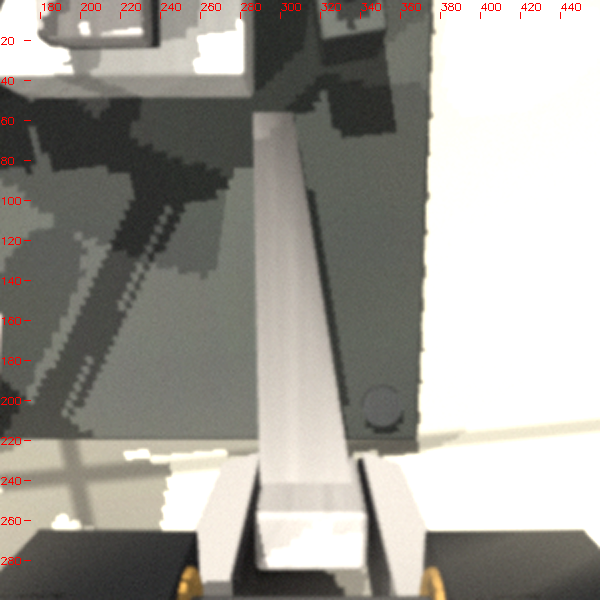

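View pics/w6d.png

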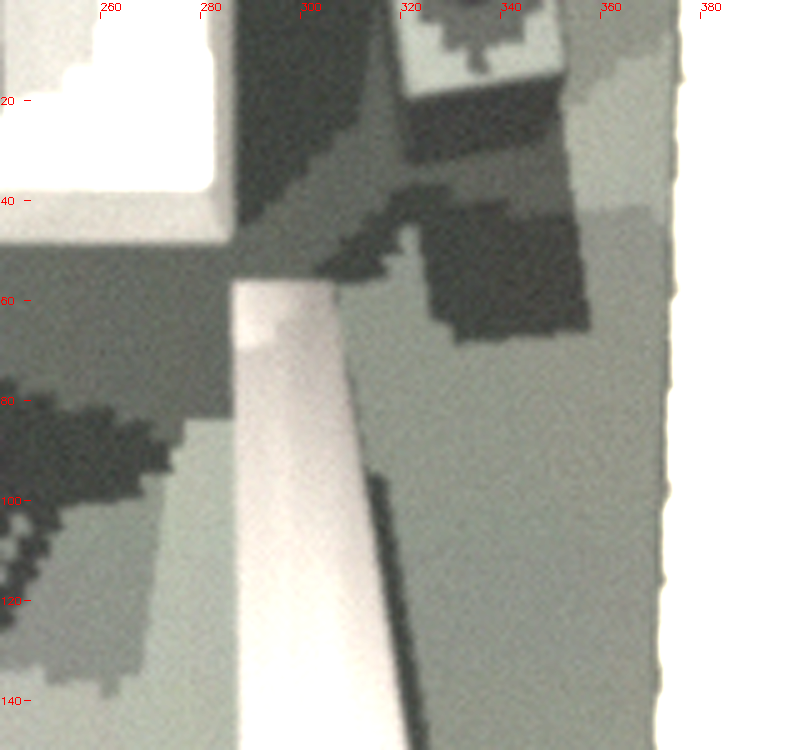

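```bash
python3 -m handwheel '[[0,0,0,-0.002,0.001,-0.05,0.1],[0,0,0,-0.002,0.001,-0.1,0.1],[0,0,0,-0.002,0.001,-0.14,0.1],[0,0,0,-0.002,0.001,-0.168,0.1],[0,0,0,-0.002,0.001,-0.168,0.1]]'; python3 - <<'E'
from h import *
snap("wrist","w7")
crop("w7",160,0,460,300,2,"w7c",1.3)
n=np.load("nest.npy"); yaw=n[2]-np.pi
s=telemetry.read_state(); print(ton(n,s['eef_pos']),s['eef_pos'],s['wrist_force'])
E
```

```text
clock: 7.52
eef_pos: [667.0, -95.2, 27.1]
eef_rot: [-1.542, 1.569, 3.069]
wrist_force: [0.3, -0.5, -2.0]
finger_gap: 27.8
[-115.03291318  -51.47168214] [666.95301486 -95.76839585  27.07671758] [-0.52000525 -1.6610875  -2.22782878]
```

View pics/w7c.png

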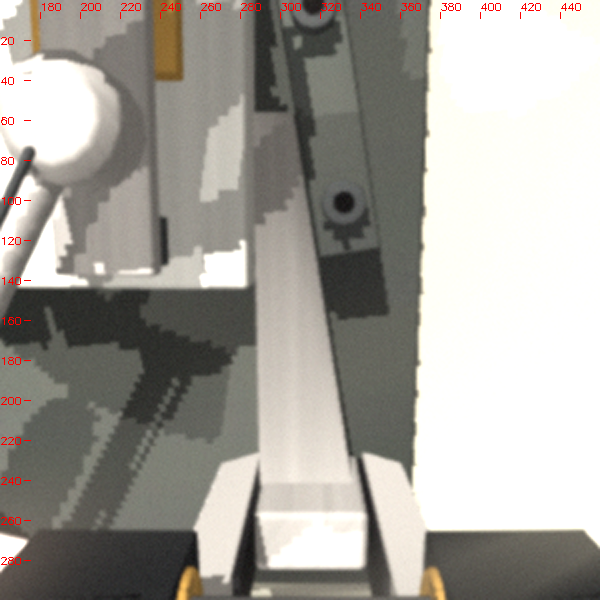

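```bash
python3 -m handwheel '[[0,0,0,0.002,-0.003,-0.025,0.1],[0,0,0,0.005,-0.007,-0.055,0.1],[0,0,0,0.006,-0.0105,-0.083,0.1],[0,0,0,0.006,-0.0105,-0.083,0.1]]'; python3 - <<'E'
from h import *
n=np.load("nest.npy"); yaw=n[2]-np.pi
s=telemetry.read_state(); print(ton(n,s['eef_pos']),s['eef_pos'],s['wrist_force'])
E
python3 -m handwheel '[[0,0,0,0,0,0,0.5],[0,0,0,0,0,0,0.5],[0,0,0,0,0,0,0.5]]'
python3 - <<'E'
from h import *
snap("wrist","w8")
crop("w8",160,0,460,300,2,"w8c",1.3)
n=np.load("nest.npy"); yaw=n[2]-np.pi
s=telemetry.read_state(); print(ton(n,s['eef_pos']),s['eef_pos'],s['wrist_force'])
E
```

```text
clock: 8.07
eef_pos: [666.2, -69.9, 25.2]
eef_rot: [-1.548, 1.569, 3.064]
wrist_force: [-1.1, -0.1, -2.3]
finger_gap: 27.8
[-89.32911981 -48.14776309] [666.22236372 -69.86087608  25.18623213] [-1.06428433 -0.08201955 -2.28275018]
clock: 8.45
eef_pos: [666.3, -70.1, 25.4]
eef_rot: [-1.565, 1.569, 3.047]
wrist_force: [-0.3, -0.7, -0.4]
finger_gap: 46.8
[-89.47403858 -48.23376021] [666.29340117 -70.01368524  25.32775735] [ 0.13361168 -0.24766901 -0.272081  ]
```

View pics/w8c.png

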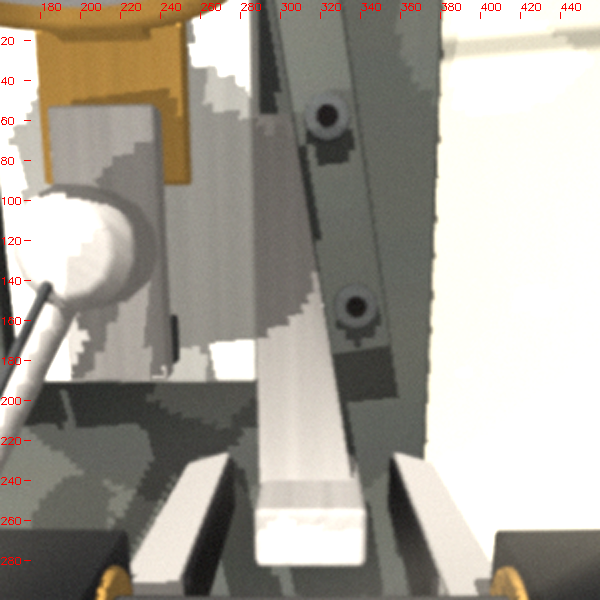

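```bash
python3 -m handwheel '[[0,0,0,0,0,0.05,0.5],[0,0,0,0,0,0.1,0.5],[0,0,0,0.01,-0.004,0.12,0.3],[0,0,0,0.01,-0.004,0.12,0],[0,0,0,0.01,-0.004,0.12,0],[0,0,0,0.01,-0.004,0.12,0],[0,0,0,0.01,-0.004,0.12,0]]' 30; python3 - <<'E'
from h import *
n=np.load("nest.npy"); yaw=n[2]-np.pi
s=telemetry.read_state(); print(ton(n,s['eef_pos']),s['eef_pos'],s['wrist_force'])
go(tow(n,[-106,-47,22]),tool(yaw));go(tow(n,[-88,-47,22]),tool(yaw))
snap("wrist","w9")
crop("w9",160,0,460,300,2,"w9c",1.3)
E
```

```text
clock: 9.38
eef_pos: [661.6, -105.4, 22.4]
eef_rot: [-1.53, 1.569, 3.083]
wrist_force: [1.2, -0.1, 0.2]
finger_gap: 1.6
[-125.19668165  -47.07394211] [ 661.55861703 -105.44014744   22.37086998] [ 1.15528017 -0.07008054  0.17272392]
t 9.38 pos [ 661.6 -105.4   22.4] rows turn [0.0001 0.     0.0006] shift [ 0.0012 -0.0002 -0.064 ] F [ 1.2 -0.1  0.2] gap 1.6
t 9.38 pos [ 661.6 -105.4   22.4] rows turn [0.0001 0.     0.0006] shift [ 0.0012 -0.0002 -0.124 ] F [ 1.2 -0.1  0.2] gap 1.6
```

View pics/w9c.png

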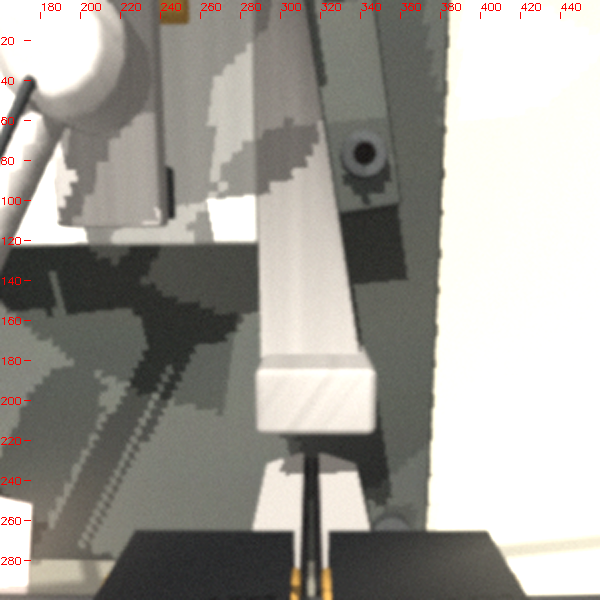

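```bash
python3 -m handwheel '[[0,0,0,0,0,-0.04,0],[0,0,0,0,0,-0.06,0],[0,0,0,0,0,-0.068,0],[0,0,0,0,0,-0.076,0],[0,0,0,0,0,-0.084,0],[0,0,0,0,0,-0.092,0],[0,0,0,0,0,-0.1,0],[0,0,0,0,0,-0.108,0]]'; python3 - <<'E'
from h import *
n=np.load("nest.npy"); yaw=n[2]-np.pi
s=telemetry.read_state(); print(ton(n,s['eef_pos']),s['eef_pos'],s['wrist_force'])
E
```

```text
clock: 10.42
eef_pos: [664.8, -73.1, 22.3]
eef_rot: [-1.547, 1.569, 3.065]
wrist_force: [-1.8, -2.3, 0.1]
finger_gap: 0.6
[-92.71283777 -47.03167637] [664.77271728 -73.11567592  22.33074973] [-1.81052979 -2.26256695  0.05573456]
```

```bash
python3 -m handwheel '[[0,0,0,0,0,-0.004,0],[0,0,0,0,0,-0.008,0],[0,0,0,0,0,-0.012,0],[0,0,0,0,0,-0.012,0]]'; python3 - <<'E'
from h import *
n=np.load("nest.npy"); yaw=n[2]-np.pi
s=telemetry.read_state(); print(ton(n,s['eef_pos']),s['eef_pos'],s['wrist_force'])
snap("wrist","w10")
crop("w10",160,0,460,300,2,"w10c",1.3)
E
```

```text
clock: 10.92
eef_pos: [665.2, -69.5, 22.3]
eef_rot: [-1.535, 1.569, 3.077]
wrist_force: [-1.6, -1.6, 0.4]
finger_gap: 0.5
[-89.09773726 -47.04865455] [665.15198457 -69.52048521  22.3375214 ] [-1.64541553 -1.59003206  0.42747893]
```

View pics/w10c.png

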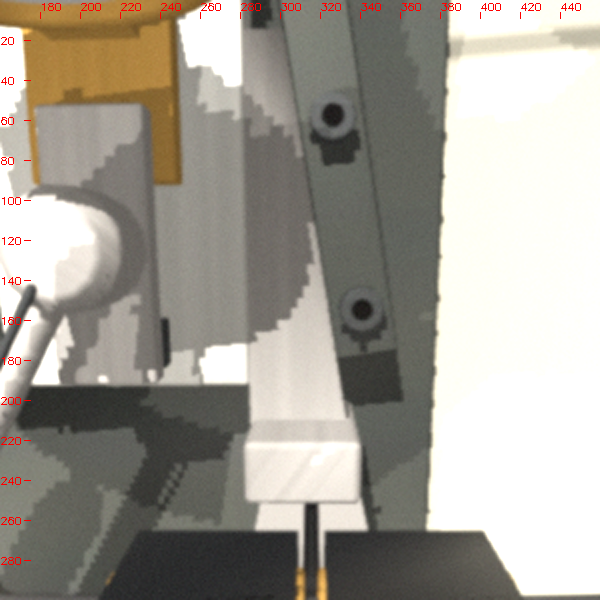

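Still easy going at about 2 N. Continue in small steps.

```bash
python3 -m handwheel '[[0,0,0,0,0,-0.003,0],[0,0,0,0,0,-0.006,0],[0,0,0,0,0,-0.006,0]]'; python3 -m handwheel '[[0,0,0,0,0,-0.003,0],[0,0,0,0,0,-0.006,0],[0,0,0,0,0,-0.006,0]]';
```

```text
clock: 11.35
eef_pos: [665.2, -69.4, 22.4]
eef_rot: [-0.757, 1.568, -2.429]
wrist_force: [-2.8, -11.8, 0.7]
finger_gap: 0.2
clock: 11.72
eef_pos: [665.2, -69.4, 22.5]
eef_rot: [-0.419, 1.566, -2.092]
wrist_force: [-2.8, -12.8, 1.2]
finger_gap: 0.5
```

```bash
python3 -m handwheel '[[0,0,0,0,0,-0.004,0],[0,0,0,0,0,-0.008,0],[0,0,0,0,0,-0.0085,0],[0,0,0,0,0,-0.0085,0],[0,0,0,0,0,-0.0085,0]]'; python3 - <<'E'
from h import *
n=np.load("nest.npy"); yaw=n[2]-np.pi
s=telemetry.read_state(); print(ton(n,s['eef_pos']),s['eef_pos'],s['wrist_force'])
snap("wrist","w11"); snap("top","top3");snap("side","side3")
crop("w11",160,0,460,300,2,"w11c",1.3)
crop("w11",220,200,380,270,5,"w11d",1.5)
E
```

```text
clock: 12.35
eef_pos: [665.1, -69.4, 22.6]
eef_rot: [-0.276, 1.564, -1.95]
wrist_force: [-3.8, -16.6, 0.3]
finger_gap: 0.4
[-88.947677   -47.00964779] [665.12821619 -69.36727074  22.58138129] [ -3.78779165 -16.62285134   0.3273329 ]
```

View pics/w11c.png

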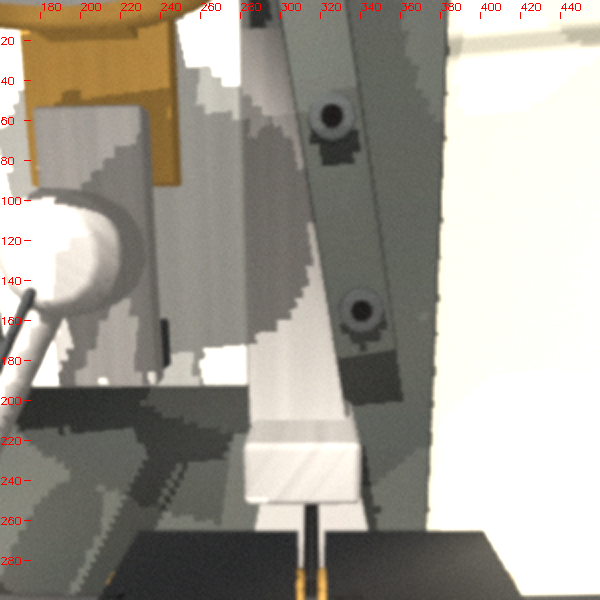

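```bash
python3 - <<'E'
from h import *
im,c=load("w11"); n=np.load("nest.npy")
print("pred rail corner",w2pix(c,tow(n,[-48,-54.5,34])), "head top corners pred home",w2pix(c,[tow(n,[-80,-32,54]),tow(n,[-80,-60,54]),tow(n,[-64,-32,54]),tow(n,[-64,-60,54])]),"carrier rear",w2pix(c,[tow(n,[-55,-32,34]),tow(n,[-20,-32,34])]))
E
```

```text
pred rail corner [[328.71768939 181.84753173]] head top corners pred home [[282.93182572 255.37078122]
 [341.19468805 255.33790658]
 [281.94988269 223.78211922]
 [341.87873767 223.7268277 ]] carrier rear [[285.45329264 195.10522565]
 [283.76853237 126.42025784]]
```

```bash
python3 -m handwheel '[[0,0,0,0,0,0.03,0],[0,0,0,0,0,0.06,0],[0,0,0,-0.1,0,0.07,0],[0,0,0,-0.25,0,0,0],[0,0,0,-0.42,-0.1,-0.1,0],[0,0,0,-0.55,-0.2,-0.15,0],[0,0,0,-0.55,-0.2,-0.15,0],[0,0,0,-0.55,-0.2,-0.15,0]]'; python3 - <<'E'
from h import *
snap("wrist","w12")
crop("w12",130,0,530,300,2,"w12c",1.3)
E
```

```text
clock: 13.5
eef_pos: [610.5, -17.5, 186.9]
eef_rot: [-0.336, 1.564, -2.009]
wrist_force: [-0.2, -0.1, -0.5]
finger_gap: 0.6
```

View pics/w12c.png

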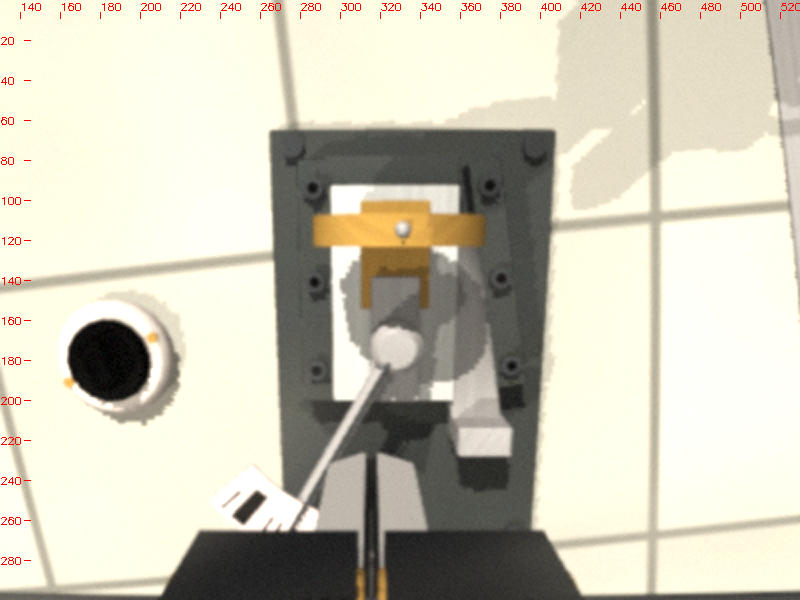

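```bash
python3 - <<'E'
from h import *
n=np.load("nest.npy"); g=tow(n,[-161.2,81.5,65]); s=tow(n,[-20,0,65]); print(g,s)
th=np.arctan2(g[1]-s[1],g[0]-s[0]); print(th)
A=tool(th); y=A.as_matrix()[:,1]; print(y)
p=g+45*y; p[2]=170; print(p); go(p,A)
E
```

```text
[ 530.02331179 -128.37398698   65.        ] [625.2665955    3.94534989  65.        ]
-2.1946867786352313
[ 0.81161181 -0.58419711  0.        ]
[ 566.54584341 -154.66285694  170.        ]
t 13.55 pos [610.4 -17.7 186.2] rows turn [0.1658 0.0024 0.0005] shift [ 0.0576 -0.0984  0.4687] F [-0.6 -0.5  0. ] gap 0.5
```

```bash
python3 -m handwheel '[[0.05,0,0,0.02,-0.03,0.15,0],[0.1,0.001,0,0.04,-0.06,0.3,0],[0.1658,0.0024,0,0.057,-0.098,0.44,0],[0.1658,0.0024,0,0.057,-0.098,0.469,0],[0.1658,0.0024,0,0.057,-0.098,0.469,0]]'; python3 - <<'E'
from h import *
snap("wrist","w13")
crop("w13",60,0,460,300,2,"w13c",1.3)
E
```

```text
clock: 14.18
eef_pos: [566.8, -155.1, 169.3]
eef_rot: [-1.335, 1.568, 2.754]
wrist_force: [0.5, -0.2, -0.5]
finger_gap: 0.5
```

View pics/w13c.png

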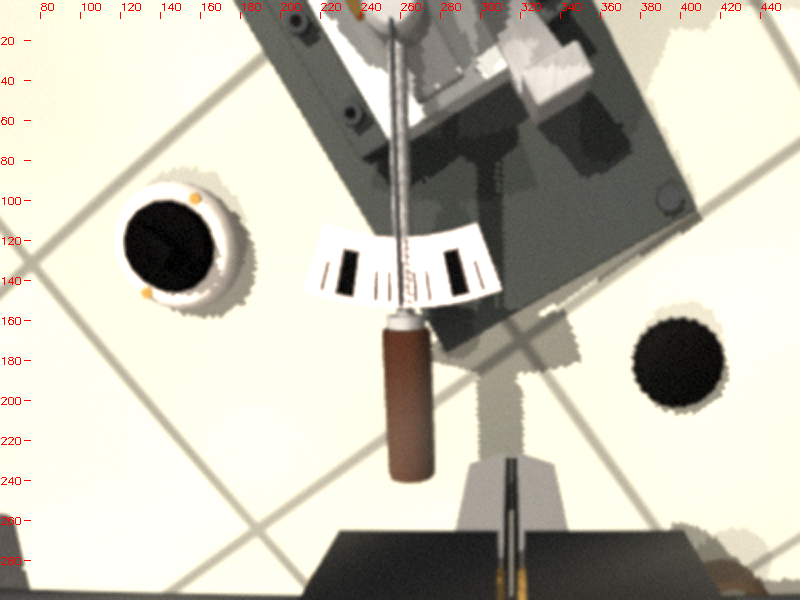

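```bash
python3 - <<'E'
from h import *
im,c=load("w13"); n=np.load("nest.npy")
a=pix2w(c,261.8,166,65);b=pix2w(c,265.7,239,65); m=(a+b)/2; print(a,b,np.linalg.norm(b-a),m, "yaw",np.arctan2(*(b-a)[1::-1]))
s=tow(n,[-20,0,65]); print(np.linalg.norm(m-s),np.arctan2(*(m-s)[1::-1]))
s2=telemetry.read_state(); T=rot(s2['eef_rot']); print("grip in tool",T.inv().apply(m-s2['eef_pos']), "pred",w2pix(c,[tow(n,[-161.2,81.5,65])]),w2pix(c,[tow(n,[-20,0,65])]))
th=np.arctan2(*(m-s)[1::-1]); A=tool(th);y=A.as_matrix()[:,1]
p=m+35*y; p[2]=54; go(p,A)
E
```

```text
[ 547.64343281 -100.35423344   65.        ] [ 508.39669782 -156.43732985   65.        ] 68.45158808004969 [ 528.02006532 -128.39578165   65.        ] yaw -2.181385466627793
164.2286903351819 -2.2045093745372517
grip in tool [104.68392691 -46.48126703   1.55055861] pred [[265.48842569 202.30138121]] [[259.15325467   4.86515482]]
t 14.22 pos [ 566.9 -154.3  169.6] rows turn [0.0037 0.0002 0.0008] shift [ 0.3853 -0.0382  0.0065] F [ 0.  -0.4  0.6] gap 0.4
```

```bash
python3 -m handwheel '[[0,0,0,0.15,-0.03,0.006,0],[0,0,0,0.3,-0.038,0.006,0],[0,0,0,0.385,-0.038,0.006,0],[0,0,0,0.385,-0.038,0.006,0]]'; python3 - <<'E'
from h import *
snap("wrist","w14")
crop("w14",60,0,460,300,2,"w14c",1.3)
s=telemetry.read_state();print(s['eef_pos'],s['wrist_force'])
m=np.array([528.2,-128.4,65]); print(rot(s['eef_rot']).inv().apply(m-s['eef_pos']))
E
```

```text
clock: 14.72
eef_pos: [555.9, -147.7, 52.4]
eef_rot: [-1.323, 1.565, 2.77]
wrist_force: [-0.3, -0.1, 0.1]
finger_gap: 0.5
[ 556.65458807 -148.10169437   54.04676315] [-0.21787053 -0.57910029  0.40000444]
[-10.83548711 -34.64292463   0.50371896]
```

View pics/w14c.png

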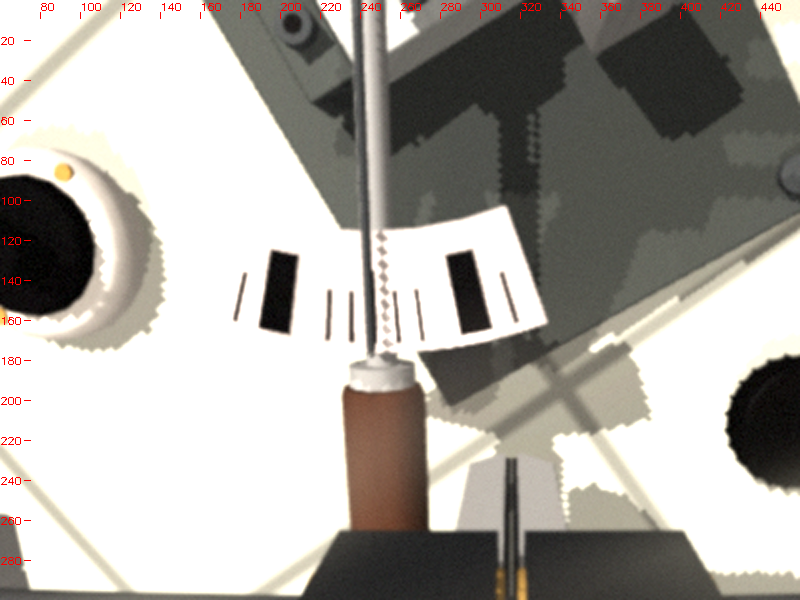

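```bash
python3 -m handwheel '[[0,0,0,0,-0.015,0,0],[0,0,0,0,-0.025,0,0],[0,0,0,0,-0.03,0,0],[0,0,0,0,-0.03,0,0]]';  python3 -m handwheel '[[0,0,0,0,-0.005,0,0],[0,0,0,0,-0.01,0,0],[0,0,0,0,-0.015,0,0],[0,0,0,0,-0.015,0,0]]'; python3 - <<'E'
from h import *
snap("wrist","w15")
crop("w15",60,0,460,300,2,"w15c",1.3)
s=telemetry.read_state();print(s['eef_pos'],s['wrist_force'],rot(s['eef_rot']).inv().apply(s['wrist_force']))
m=np.array([528.2,-128.4,65]); print(rot(s['eef_rot']).inv().apply(m-s['eef_pos']))
E
```

```text
clock: 15.28
eef_pos: [549.4, -142.9, 54.5]
eef_rot: [-1.365, 1.568, 2.727]
wrist_force: [0.2, -0.2, -0.6]
finger_gap: 0.5
clock: 15.78
eef_pos: [545.7, -140.3, 54.5]
eef_rot: [-1.345, 1.568, 2.747]
wrist_force: [0.4, -0.4, 0.1]
finger_gap: 0.2
[ 545.74146386 -140.31237539   54.48888351] [ 0.66762179  0.09266234 -0.48896966] [ 0.48730768  0.49094225 -0.46357677]
[-10.45143814 -21.22751862   0.50110413]
```

View pics/w15c.png

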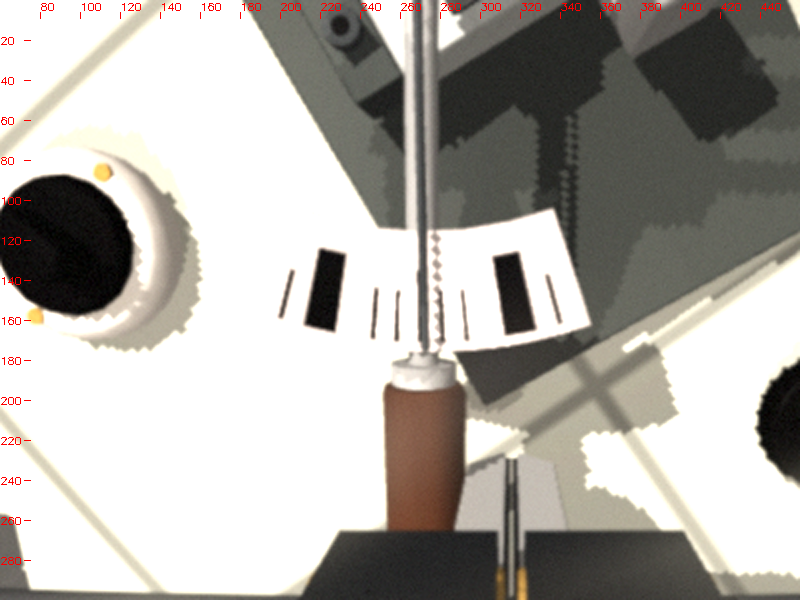

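```bash
python3 -m handwheel '[[0.005,0,0,0,-0.009,0.001,0],[0.011,0,0,0,-0.018,0.002,0],[0.016,0,0,0,-0.027,0.003,0],[0.021,0,0,0,-0.036,0.0035,0],[0.0265,0,0,0,-0.0455,0.004,0],[0.032,0,0,0,-0.055,0.0044,0],[0.032,0,0,0,-0.055,0.0044,0]]'; python3 - <<'E'
from h import *
snap("wrist","w16")
crop("w16",60,0,460,300,2,"w16c",1.3)
s=telemetry.read_state();print(s['eef_pos'],s['wrist_force'],rot(s['eef_rot']).inv().apply(s['wrist_force']))
E
```

```text
clock: 16.7
eef_pos: [531.6, -131.7, 54.6]
eef_rot: [-1.282, 1.568, 2.71]
wrist_force: [2.9, -0.6, -1.1]
finger_gap: 0.4
[ 531.63685102 -131.76231948   54.61289281] [ 3.04157377 -0.0337396  -0.8041454 ] [ 0.79702526  2.31012102 -1.98167878]
```

View pics/w16c.png

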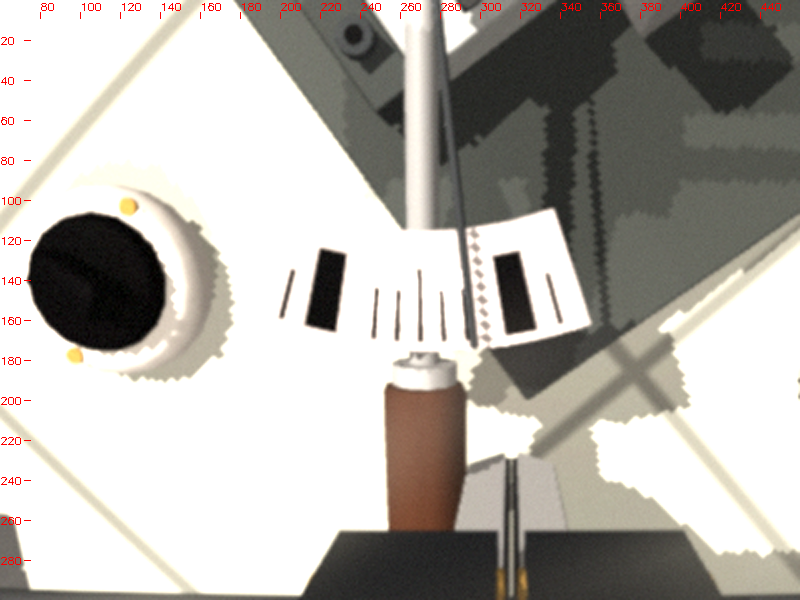

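```bash
python3 -m handwheel '[[0.006,0,0,0,-0.01,0.001,0],[0.012,0,0,0,-0.02,0.002,0],[0.017,0,0,0,-0.03,0.003,0],[0.023,0,0,0,-0.04,0.0035,0],[0.028,0,0,0,-0.048,0.004,0],[0.031,0,0,0,-0.054,0.0043,0],[0.034,0,0,0,-0.059,0.0046,0],[0.034,0,0,0,-0.059,0.0046,0]]'; python3 - <<'E'
from h import *
snap("wrist","w17")
crop("w17",60,0,460,300,2,"w17c",1.3)
crop("w17",250,90,370,190,6,"w17d",1.3)
s=telemetry.read_state();print(s['clock'],s['eef_pos'],s['wrist_force'],rot(s['eef_rot']).inv().apply(s['wrist_force']))
E
```

```text
clock: 17.75
eef_pos: [517.6, -121.1, 54.8]
eef_rot: [-1.255, 1.569, 2.629]
wrist_force: [6.7, -2.4, -3.0]
finger_gap: 0.5
17.8 [ 517.61949258 -121.10913002   54.7678898 ] [ 6.77135752 -3.44116455 -1.00773847] [ 0.9943675   7.11665393 -2.659493  ]
```

View pics/w17c.png

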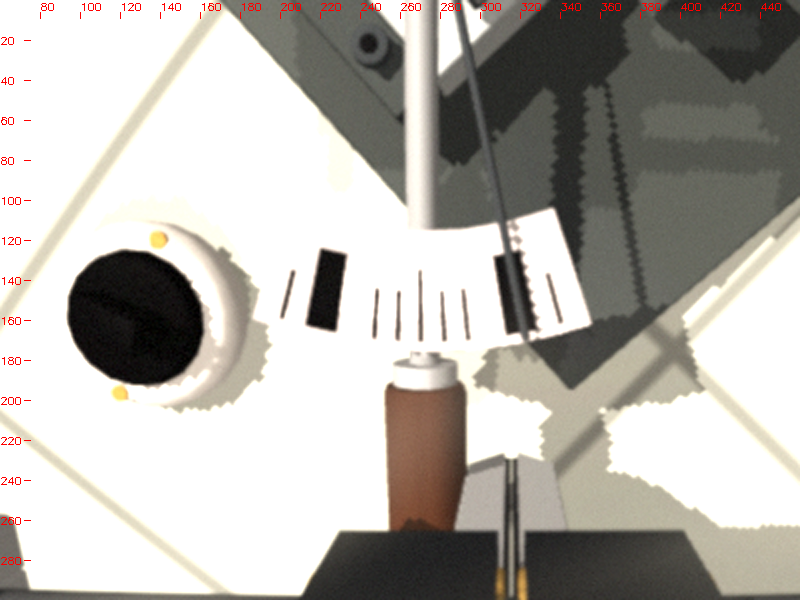

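View pics/w17d.png

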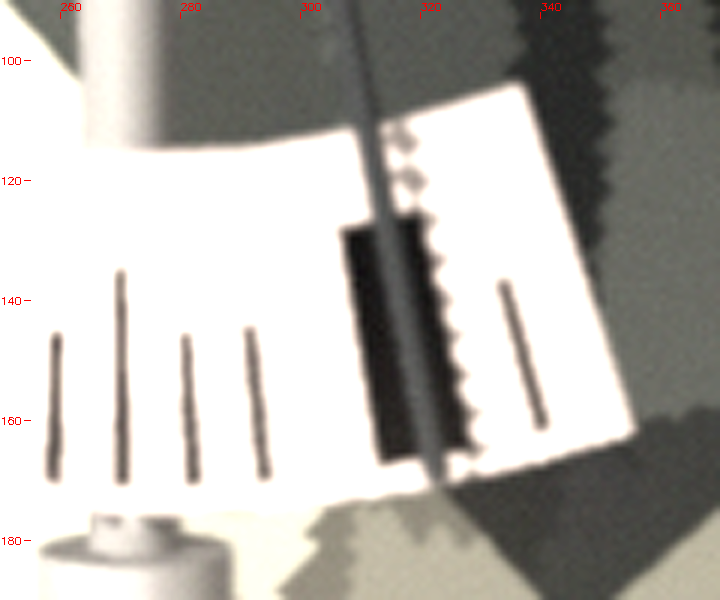

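```bash
python3 -m handwheel '[[0,0,0,0,-0.002,0,0],[0,0,0,0,-0.002,0,0],[0,0,0,0,-0.002,0,0],[0,0,0,0,-0.002,0,0],[0,0,0,0,-0.002,0,0],[0,0,0,0,-0.002,0,0],[0,0,0,0,-0.002,0,0],[0,0,0,0,-0.002,0,0],[0,0,0,0,-0.002,0,0],[0,0,0,0,-0.002,0,0],[0,0,0,0,-0.002,0,0],[0,0,0,0,-0.002,0,0]]'; python3 - <<'E'
from h import *
snap("wrist","w18")
crop("w18",250,90,370,190,6,"w18d",1.3)
E
```

```text
clock: 19.3
eef_pos: [517.3, -120.8, 54.9]
eef_rot: [-1.27, 1.57, 2.614]
wrist_force: [4.3, -2.5, -2.3]
finger_gap: 0.5
```

View pics/w18d.png

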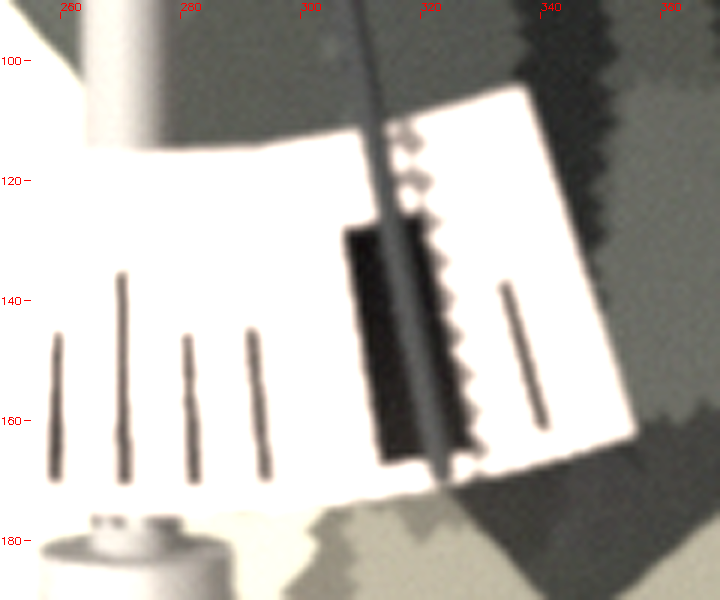

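Mid-sector, steady for 1.5 s; hold another 1.5 s.

```bash
python3 -m handwheel '[[0,0,0,0,-0.001,0,0],[0,0,0,0,-0.001,0,0],[0,0,0,0,-0.001,0,0],[0,0,0,0,-0.001,0,0],[0,0,0,0,-0.001,0,0],[0,0,0,0,-0.001,0,0],[0,0,0,0,-0.001,0,0],[0,0,0,0,-0.001,0,0],[0,0,0,0,-0.001,0,0],[0,0,0,0,-0.001,0,0],[0,0,0,0,-0.001,0,0],[0,0,0,0,-0.001,0,0]]'; python3 - <<'E'
from h import *
snap("wrist","w19")
crop("w19",250,90,370,190,6,"w19d",1.3)
E
```

```text
clock: 20.85
eef_pos: [517.2, -120.6, 54.9]
eef_rot: [-1.268, 1.57, 2.615]
wrist_force: [4.6, -2.5, -2.8]
finger_gap: 0.7
```

View pics/w19d.png

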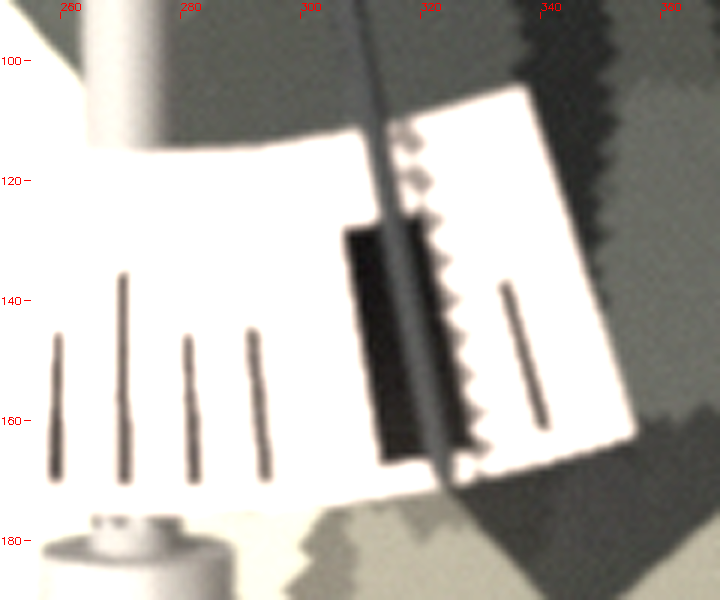

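```bash
python3 -m handwheel '[[-0.007,0,0,0,0.012,-0.002,0],[-0.014,0,0,0,0.024,-0.004,0],[-0.021,0,0,0,0.036,-0.006,0],[-0.028,0,0,0,0.048,-0.009,0],[-0.035,0,0,0,0.059,-0.011,0],[-0.042,0,0,0,0.071,-0.014,0],[-0.049,0,0,0,0.083,-0.018,0],[-0.056,0,0,0,0.094,-0.021,0],[-0.063,0,0,0,0.106,-0.025,0],[-0.07,0,0,0,0.117,-0.029,0],[-0.07,0,0,0,0.117,-0.029,0]]'; python3 -m handwheel '[[0,0,0,0,0.01,0,0],[0,0,0,0,0.02,0,0],[0,0,0,0,0.04,0,0],[0,0,0,0,0.06,0,0],[0,0,0,0,0.06,0,0]]'; python3 - <<'E'
from h import *
snap("wrist","w20")
crop("w20",60,0,460,300,2,"w20c",1.3)
E
```

```text
clock: 22.28
eef_pos: [547.5, -140.6, 54.8]
eef_rot: [-1.618, 1.57, 2.486]
wrist_force: [0.5, 0.5, -0.1]
finger_gap: 0.4
clock: 22.9
eef_pos: [562.5, -151.2, 54.7]
eef_rot: [-1.633, 1.57, 2.47]
wrist_force: [0.1, -0.2, -0.2]
finger_gap: 0.4
```

View pics/w20c.png

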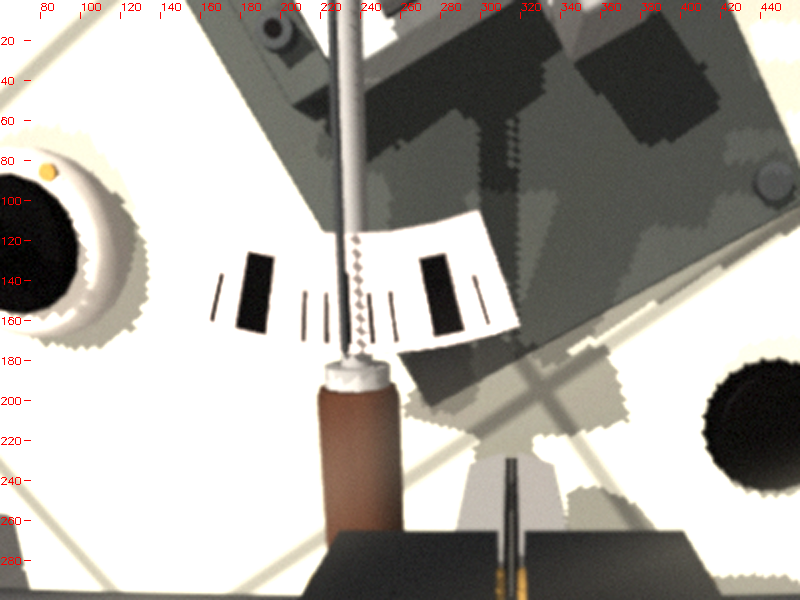

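```bash
python3 -m handwheel '[[0,0,0,-0.2,0.02,0,0],[0,0,0,-0.4,0.03,0,0],[0,0,0,-0.5,0.03,0,0],[0,0,0,-0.5,0.03,-0.15,0],[0,0,0,-0.5,0.03,-0.25,0],[0,0,0,-0.5,0.03,-0.25,0]]'; python3 - <<'E'
from h import *
snap("wrist","w21")
crop("w21",60,0,460,300,2,"w21c",1.3)
snap("top","top4");snap("side","side4")
crop("top4",200,60,480,240,2,"top4c",1.6)
s=telemetry.read_state();print(s['clock'],s['wrist_force'])
E
```

```text
clock: 23.7
eef_pos: [613.1, -93.2, 204.3]
eef_rot: [-1.486, 1.569, 2.619]
wrist_force: [-0.7, -0.2, 0.1]
finger_gap: 0.8
23.85 [-0.09823863  0.40335195  0.38201313]
```

View pics/w21c.png

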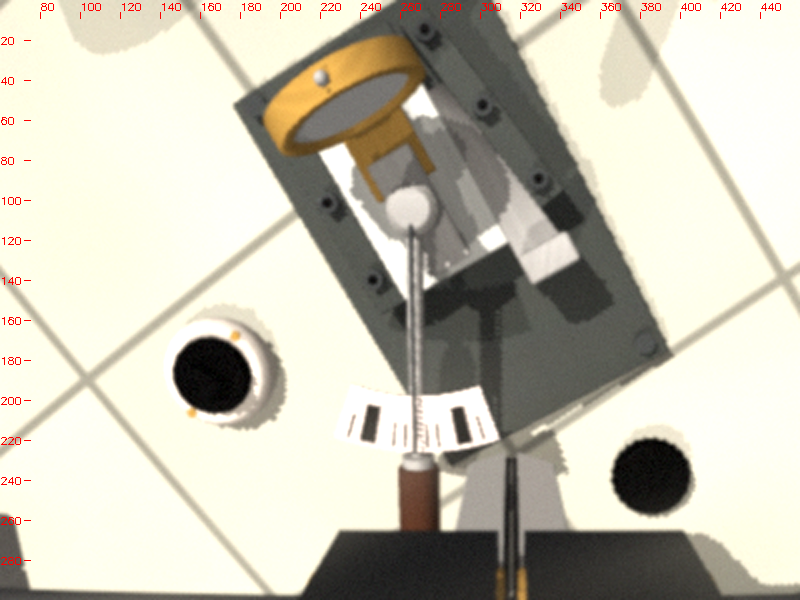

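View pics/side4.png

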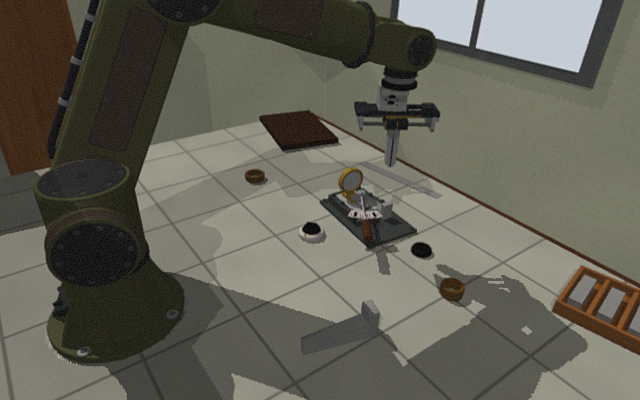

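```bash
python3 - <<'E'
from h import *
im,c=load("w21"); n=np.load("nest.npy")
P=[[-80,-32,54],[-80,-60,54],[-64,-32,54],[-64,-60,54],[-155,-85,10],[85,65,10],[55,32,34],[-55,32,34],[-55,-32,34],[-48,-54.5,34]]
p=w2pix(c,[tow(n,x) for x in P]); print(p.round(1))
crop("w21",230,30,410,190,4,"w21d",1.6)
a=cv2.imread("pics/w21d.png")
for q in p: cv2.circle(a,(int((q[0]-230)*4),int((q[1]-30)*4)),3,(255,0,255),1)
cv2.imwrite("pics/w21e.png",a)
E
```

```text
[[327.1 143.6]
 [351.7 130. ]
 [319.5 129.5]
 [344.2 115.6]
 [395.6 175.6]
 [176.2  52.3]
 [208.4  57. ]
 [263.3 151. ]
 [315.2 121.4]
 [330.7 104.8]]
```

View pics/w21e.png

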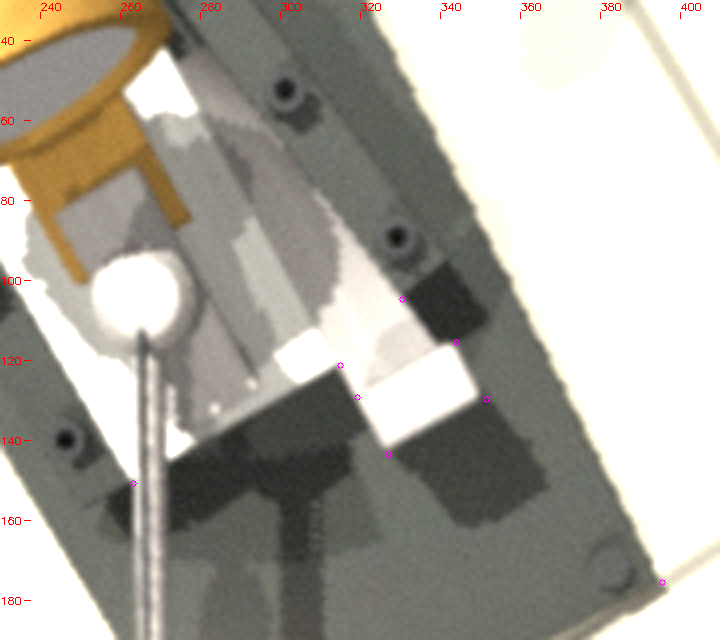

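Predicted home positions match the picture to about 1–2 mm: the key is home, the carrier is on the fence and the wrench is at zero. I'm handing in.

```bash
python3 -c "
from cell import order; print(order.sign_off())"
```

```text
the job is handed in; nothing more can be done
None
```

The key is wedged home, the carrier is locked against the fence, and the clamp screw is proved. I signed the job off at about 24 s of the 67 s.

- **Key:** I laid the smaller key into the gap thin end first and pushed it on its back face. It stopped at its home position as far as I could measure (within about 1–2 mm), and did not move when I raised the push from 12 N to 16.6 N. The carrier then sat against both the fence and the end stop.
- **Wrench:** I pushed the grip clockwise to about 0.22 rad, in the middle of the black sector. It stayed there for about 3 s, in three pictures, without overshooting, and I eased it back slowly. In the last pictures the pointer is at zero again, so the screw does not appear to have turned.
- **Other parts:** In the pictures, the lens cap and both collars lie where they were. The mirror and switch were not touched.

**One slip:** While I carried the key over, the carrier moved about 6–7 mm towards the stop, before the key went in. I had lifted the key too low, and it most likely brushed the wrench's scale. The forces read after that move were under 3 N, and the wrench still read zero just before the test. I could not measure the force at the brush itself.

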